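# Click the key machine's depth dial one step deeper and lock it

## Task

On the key-cutting machine, set the cut one step deeper and lock it: with light fingertip pressure on the knurled depth dial, turn it clockwise (seen from above) by one click, so that its white line settles at the red dot and never goes past it, then gently push the red-balled lock lever all the way over to its stop. Grip nothing, and leave the keys, padlocks, file and other loose things on the bench where they are.

Things in the scene. Friction and masses are not known exactly. Their poses are not given: they have to be found in the camera images.
- key_machine: Bench key-cutting machine, blue-green base 290 mm deep (x) by 400 wide (y), fixed. Origin: on the bench under it, 160 mm behind its front edge and half-way along it. x points from its front to its rear, y to its left seen from the front, z up. Deck 58 mm above the bench. Motor, cutter and vises stand at x > -60 mm, up to 173 mm high; in front are only the dial and the lever.
- dial_centre (a point): On the depth dial's vertical axis, level with its top face; at (-130, 20, 84) mm in the machine's frame, same axes. The dial is a knurled steel disc 91 mm across, 20 mm thick, its underside 64 mm above the bench; a hub screw stands 2.5 mm proud. Its front rim stands 15 mm out beyond the base's front edge. Friction on rim or top turns it: about 1.5 N at the rim to leave a click.
- depth_dial (a joint): Angle of the dial, rad; grows clockwise seen from above. It clicks every 0.524 rad: its white line points to the white dot at -0.524, yellow at 0 (start), red at 0.524 (wanted), blue at 1.047. At 0 the line points along the machine's +x. Past half-way it pulls itself into the next click.
- red_dot (a point): Top of the red dot, an enamelled stud 14 mm across and 5 mm high on the deck behind the dial, 61 mm from its axis. The yellow dot is straight behind the dial (machine +x); seen from above red lies 30 degrees clockwise of it, blue 60 degrees, white 30 degrees counter-clockwise.
- lever_ball (a point): Centre of the red ball, 24 mm in diameter, at the end of the lock lever, 92 mm above the bench and 56 mm from the lever's pivot. The thin steel arm (9 mm) slopes down from it to the pivot.
- lever_pivot (a point): On the lock lever's vertical pivot axis, level with the ball's centre; at (-130, -120, 92) mm in the machine's frame, same axes. The pivot's top is 90 mm above the bench.
- lock_lever (a joint): Angle of the lever, rad. At 0 (unlocked) it points to the machine's front (-x); it grows counter-clockwise seen from above (the ball goes to the machine's right, -y, then rearwards) to its stop at 1.2 (locked). Starts between 0 and 0.25, needs about 1 N at the ball and stays where left.
- key_a: Loose nickel skeleton key, 95 mm long, lying on the bench in front of the machine; origin under its middle.
- key_b: A second skeleton key like the first, lying beside it.
- red_padlock: Loose red padlock, 50 mm wide, 22 mm thick, lying flat in front of the machine; origin under its middle.
- file: Loose file with wooden grip, 230 mm long, lying to the right of the machine; origin under its middle.
- blank_holder: Loose chrome stand with hanging key blanks, 60 x 130 mm, 121 mm high, to the left; origin under its middle.
- oil_can: Loose copper oil can, 66 mm in diameter, 126 mm high with its spout, to the left; origin under its middle.

How it is judged (in metres and radians):
On the way, in this order (a step that is already met when the one before it is completed fails the run):
1. the dial has clicked into the next position clockwise, its line at the red dot (value of joint depth_dial between 0.424 and 0.624 rad), for 0.2 s.
2. the lock lever is pushed over to its stop (value of joint lock_lever above 1.08 rad), for 0.2 s.
At the end, for the whole second after the job is handed in: The depth dial rests in the click at the red dot (0.524 rad within 0.08) and the lock lever stands at its stop (over 1.08 of 1.2 rad) (value of joint depth_dial between 0.444 and 0.604 rad and velocity of joint depth_dial between -0.1 and 0.1 rad/s and value of joint lock_lever above 1.08 rad); the robot touches nothing.
It fails at once if the dial is turned on towards the blue dot or back towards the white dot (value of joint depth_dial above 0.8 rad or value of joint depth_dial below -0.27 rad).
It fails at once if the dial or the lever is gripped or pressed hard (over 45 N on the dial, 35 N on the lever) (contact force between the fingers and dial above 45 N or contact force between the fingers and lever above 35 N).
It fails at once if a loose thing on the bench is moved or lifted (more than 20 mm) (distance of any of key_a, key_b, red_padlock, file, blank_holder, oil_can from where it was at the start of the episode above 0.02 m).
It also fails if it takes over 48 s, if anything falls off the work surface, if the arm or the gripper's body presses on something with over 40 N, if the wrist force passes 120 N, or if a joint passes its speed limit or range.

## Robot

A 6-joint arm with a two-finger parallel gripper is mounted at the origin on the work surface. World frame = base frame: x ahead of the robot, y to its left, z up, the work surface at z = 0. Lengths are in m, angles in degrees, forces in N, time in s.
With the tool pointing down it reaches from about 0.35 to 0.875 m from the base axis. Payload 4.2 kg.
Tool frame: the origin (TCP) lies midway between the tips of the shut fingers; the grasp point (between the pads) lies 19 mm behind it; z points along the fingers, y is the line along which they close (so a half turn about z gives the same grasp; the last joint's range is limited). The gripper opens to 87 mm and grips with 3 to 60 N. Pads are 19 mm wide; open, the fingers measure 117 mm over their backs; the gripper's body (75 mm by 190 mm) begins 51 mm behind the grasp point.
Start: joints at [79.103, 22.042, 0.453, 0, -68.411, -14.817], TCP at [0.271, 0.563, 0.223] pointing down, gripper open.
Joint ranges: [-179.83, 179.83], [-69.29, 118.12], [-61.27, 80.66], [-181.25, 117.63], [-171.15, -9.14], [-177.46, 177.46]. Speed limits (degrees/s): [159.86, 159.86, 180, 180, 180, 180].

## Interface

Orientations are given as a 3x3 rotation matrix whose columns are the frame's x, y, z axes.
In Python, from station import sense, capture, finish_job, silhouettes, landmark_of gives the robot as it stands.
- The arm moves only by the tool step_arm, never from a script. Its arguments are lists of equal length, an entry for each row: "linear": the shift along the tool's x, y, z in mm, a list of three; "delta_rot": the turn, a rotation vector about the tool's x, y, z in rad, a list of three; "grip": the finger opening in mm, from 0 to 87. A call has 1 to 10 rows; each row shifts and turns the commanded pose from where the row before left it, along the tool's axes as they then stand; what a row does not reach is not made up. A row lasts 1/8 s, in which the tool goes at most 62.5 mm and 10.7 degrees, less where a joint would pass 70% of its speed; a pose out of reach is approached as far as the arm can. A call with a gripper value outside its range is refused whole. The fingers move at their own pace and stop on an object; the grip force is fixed at half the most. Time passes only in rows, so rows that do not move let the fingers close. It gives the time, the measured TCP pose, the force, the opening and the grip force at its end, in the units of the state.
- sense(): the state, without advancing time (a new reading comes with each control period).
- capture(name): name is "side" or "top"; returns a dict with "img" (400x640x3 uint8, red, green, blue), "fx", "fy", "cx", "cy" (pixels), "k1" (the pictures are not rectified: a ray, as slopes to the right and down, at radius r is drawn at 1 + k1 r^2 times it, then the intrinsics apply), "world_to_cam" (4x4, takes a point from world to camera coordinates). Camera axes: x right, y up, looking along -z (the intrinsics and any distortion apply to the point x, -y, -z); pixel columns grow to the right and rows downward; lengths in m; the calibration is good to about 2 mm. A picture is of the moment at which its call begins. There is no depth.
- finish_job(): hands the job in; it is judged then, once.
Trained networks look in the newest picture that a camera, given by its name, has taken for a name from the list of things; names that differ only in an ending like _2 or _b are one class to them, and where a whole thing is asked for, a point or a joint stands for the part that bears it (a point fixed in the world has none). Each returns a list of dicts, best first, with "score" (0 to 1); they miss things now and then, are a little off and sometimes report something else, mostly with a low value. They report only what shows in the picture. A call takes as long as a camera call.
- silhouettes(camera, label): "mask" (400x640 bool, what is visible of it) and "point" ([column, row] in pixels, amid what is visible of it).
- landmark_of(camera, label): "point" ([column, row] in pixels: a listed point, or the origin of a listed thing).
The state is a dict: "time_s": time; "joints": joint angles; "joint_velocities": joint speeds; "effort": joint torques, N m; "tcp_pos": TCP position; "ee_rot": TCP orientation; "wrist_force": force on the tool from outside, world axes, zero at the start; "moment": the same for the moment, N m; "gripper_width": opening from 0.0 (shut) to 1.0 (fully open); "gripper_force": force on a finger pad.
Only numpy, scipy, OpenCV 4.12 (cv2) and the standard library are available. Lean on these libraries where they do the work, as an engineer would, in place of code of your own. Each camera call takes 0.05 s, during which the arm holds its last target. There are 200 camera calls.

## Working session

There is one attempt and no reset: what is moved stays moved. The work goes in short steps, Python scripts to look and compute and a tool call to move; the robot and the scene stay as the last step left them, time stands still between calls to the robot, and variables do not carry over. Pictures are saved under pics/ and viewed, at most 10 in all, crops included, and the job is handed in when it is done.

Besides the shell and the picture viewer there is one more tool, called after "Emit:" in YAML: its name, and indented under it one key for each argument. step_arm: Moves the arm, as the interface text tells. Its arguments: {"type":"object","properties":{"linear":{"type":"array"},"delta_rot":{"type":"array"},"grip":{"type":"array"}},"required":["linear","delta_rot","grip"]}

```bash
mkdir -p pics; cat > h.py <<'E'
import numpy as np, cv2
from station import *
def px(c,P):
    q=c["world_to_cam"]@np.append(P,1); a,b=q[0]/-q[2],-q[1]/-q[2]
    s=1+c["k1"]*(a*a+b*b); return np.array([c["fx"]*a*s+c["cx"],c["fy"]*b*s+c["cy"]])
def at_z(c,p,z):
    a,b=(p[0]-c["cx"])/c["fx"],(p[1]-c["cy"])/c["fy"]; u,v=a,b
    for _ in range(20):
        s=1+c["k1"]*(u*u+v*v); u,v=a/s,b/s
    M=np.linalg.inv(c["world_to_cam"]); d=M[:3,:3]@np.array([u,-v,-1]); o=M[:3,3]
    return o+d*(z-o[2])/d[2]
E
python3 - <<'E'
from h import *
for n in("top","side"):
    c=capture(n); cv2.imwrite(f"pics/{n}0.png",c["img"][:,:,::-1])
    for l,z in(("dial_centre",.084),("red_dot",.063),("lever_ball",.092),("lever_pivot",.092),("key_machine",0),("key_a",0),("red_padlock",0),("file",0),("blank_holder",0),("oil_can",0)):
        print(n,l,[(round(r["score"],2),np.round(r["point"],1),np.round(at_z(c,r["point"],z),3)[:2]) for r in landmark_of(n,l)[:2]])
s=sense();print(s["time_s"],s["tcp_pos"],s["ee_rot"],s["wrist_force"])
E
```

```text
top dial_centre [(0.74, array([356. , 192.3]), array([ 0.579, -0.002])), (0.67, array([422.2, 237.7]), array([ 0.474, -0.155]))]
top red_dot [(0.89, array([364.5, 166.5]), array([ 0.644, -0.025]))]
top lever_ball [(0.58, array([418.4, 209.7]), array([ 0.539, -0.145])), (0.15, array([178. , 188.7]), array([0.585, 0.408]))]
top lever_pivot [(0.97, array([411.1, 185.3]), array([ 0.595, -0.129])), (0.75, array([366.9, 167.6]), array([ 0.636, -0.027]))]
top key_machine [(0.77, array([350.2, 142.2]), array([0.717, 0.003]))]
top key_a [(0.56, array([365.9, 236.1]), array([ 0.478, -0.035])), (0.54, array([309. , 238.7]), array([0.472, 0.107]))]
top red_padlock [(0.61, array([423.5, 239.4]), array([ 0.47 , -0.181]))]
top file [(0.55, array([452.7, 159.1]), array([ 0.676, -0.262]))]
top blank_holder [(0.98, array([176.9, 249.9]), array([0.443, 0.434])), (0.46, array([364.8, 168.9]), array([ 0.648, -0.034]))]
top oil_can [(0.63, array([177.9, 187.9]), array([0.598, 0.437]))]
side dial_centre [(0.65, array([348.9, 209.2]), array([0.597, 0.011]))]
side red_dot [(0.66, array([374.5, 224.5]), array
[... 283 characters left out ...]
y_machine [(0.79, array([399. , 231.7]), array([ 0.727, -0.   ]))]
side key_a [(0.66, array([305.7, 253.6]), array([ 0.483, -0.035])), (0.35, array([374.8, 224.8]), array([0.673, 0.037]))]
side red_padlock [(0.9, array([306.3, 303.9]), array([ 0.465, -0.182]))]
side file [(0.64, array([411.4, 320.8]), array([ 0.669, -0.262]))]
side blank_holder [(0.61, array([275.3, 157.5]), array([0.439, 0.42 ]))]
side oil_can [(0.85, array([325.1, 152.1]), array([0.607, 0.423]))]
1.1 [0.2711368  0.56310916 0.22254148] [[ 9.00998031e-01 -4.33823176e-01  1.75751816e-05]
 [-4.33823175e-01 -9.00998031e-01 -3.62222929e-05]
 [ 3.15492741e-05  2.50116935e-05 -9.99999999e-01]] [-0.51257084  0.53284533 -0.6177037 ]
```

```bash
cd pics; python3 -c "
import cv2,numpy as np
a=cv2.imread('top0.png');b=cv2.imread('side0.png');cv2.imwrite('both.png',cv2.resize(np.vstack([a,b]),(480,600)))"
```

```text
(no output)
```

View pics/top0.png

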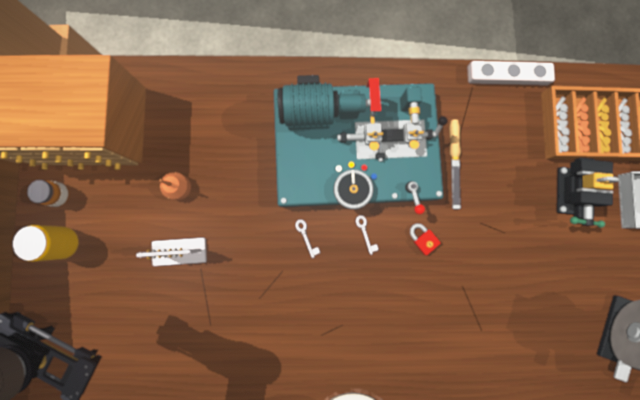

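View pics/side0.png

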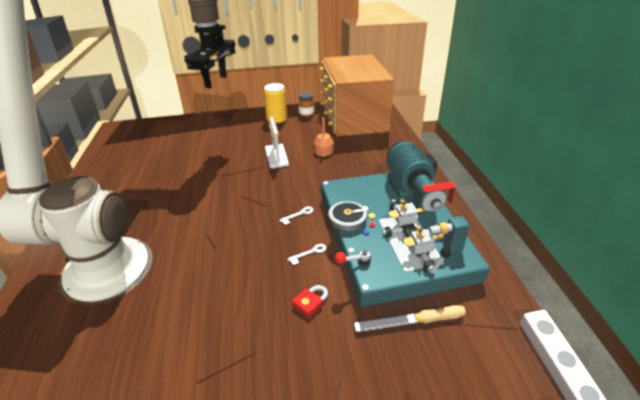

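```bash
cat > fit.py <<'E'
from h import *
from scipy.optimize import least_squares
obs=[]
def red(img,p,r=14):
    x,y=int(p[0]),int(p[1]); w=img[y-r:y+r,x-r:x+r].astype(int)
    m=(w[...,0]>130)&(w[...,1]<70)&(w[...,2]<70); v,u=np.nonzero(m); return np.array([u.mean()+x-r,v.mean()+y-r]),m.sum()
for n,b in(("top",(419,209)),("side",(341,258))):
    c=capture(n); r=silhouettes(n,"depth_dial")
    r=r[0]; m=r["mask"].astype(np.uint8); cs=max(cv2.findContours(m,0,1)[0],key=len)
    e=cv2.fitEllipse(cv2.convexHull(cs)); print(n,"dial",r["score"],e)
    obs.append((c,"d",np.array(e[0]))); p,k=red(c["img"],b); print("ball",p,k); obs.append((c,"b",p))
    for l in("lever_pivot","red_dot"):
        q=[np.array(t["point"]) for t in landmark_of(n,l) if np.linalg.norm(np.array(t["point"])-b)<80]; 
        if q: obs.append((c,l[0:3],q[0]))
def W(t,P):
    x,y,a=t[:3]; R=np.array([[np.cos(a),-np.sin(a)],[np.sin(a),np.cos(a)]]); return np.append(R@P[:2]+[x,y],P[2])
def pt(t,k):
    g=t[3]
    return W(t,np.array({"d":(-.13,.02,.075),"b":(-.13-.056*np.cos(g),-.12-.056*np.sin(g),.092),"lev":(-.13,-.12,.092),"red":(-.13+.061*np.cos(.5236),.02-.061*np.sin(.5236),.063)}[k]))
w={"d":1,"b":1,"lev":.5,"red":.5}
f=lambda t:np.concatenate([w[k]*(px(c,pt(t,k))-p) for c,k,p in obs])
s=least_squares(f,[.72,0,0,.1],loss="soft_l1"); t=s.x
print("pose",t)
for c,k,p in obs: print(k,np.round(p,1),np.round(px(c,pt(t,k))-p,1))
for k in("d","b","lev","red"): print(k,pt(t,k))
E
python3 fit.py
```

```text
top dial 0.8 ((352.8180236816406, 188.44442749023438), (39.1860466003418, 39.38243103027344), 15.879127502441406)
ball [419.6625 209.025 ] 80
side dial 0.75 ((347.02606201171875, 215.6009063720703), (30.27120590209961, 39.91628646850586), 92.02909851074219)
ball [339.67708333 257.57291667] 96
pose [ 0.72066635 -0.01134559  0.04623571  0.15670343]
d [352.8 188.4] [ 0.9 -0.2]
b [419.7 209. ] [ 0.1 -0.6]
lev [414.7 184.8] [-0.3  0.1]
red [364.3 166.9] [ 0.4 -0.5]
d [347.  215.6] [-0.2 -0.9]
b [339.7 257.6] [-0.4 -0. ]
lev [364.1 252.1] [-0.1 -1.8]
red [373.3 222.4] [-1.8  1. ]
d [0.5898809  0.00262454 0.075     ]
b [ 0.5415008  -0.14851259  0.092     ]
lev [ 0.59635159 -0.13722585  0.092     ]
red [ 0.64406164 -0.02540129  0.063     ]
```

Emit:
step_arm:
  linear:
    - [25.3,19.3,0]
    - [25.3,19.3,0]
    - [25.3,19.3,0]
    - [25.3,19.3,0]
    - [25.3,19.3,0]
    - [25.3,19.3,0]
    - [25.3,19.3,0]
    - [25.3,19.3,0]
    - [25.3,19.3,0]
    - [25.3,19.3,0]
  delta_rot:
    - [0,0,0]
    - [0,0,0]
    - [0,0,0]
    - [0,0,0]
    - [0,0,0]
    - [0,0,0]
    - [0,0,0]
    - [0,0,0]
    - [0,0,0]
    - [0,0,0]
  grip: [0,0,0,0,0,0,0,0,0,0]

```text
time_s: 2.75
tcp_pos: [0.4157, 0.2785, 0.2228]
ee_rot: [[0.901, -0.434, 0.0], [-0.434, -0.901, 0.0], [0.0, -0.0, -1.0]]
wrist_force: [-0.5, 0.0, 0.2]
gripper_width: 0.019
gripper_force: 0.0
```

Emit:
step_arm:
  linear:
    - [25.3,19.3,0]
    - [25.3,19.3,0]
    - [25.3,19.3,0]
    - [25.3,19.3,0]
    - [25.3,19.3,0]
    - [25.3,19.3,0]
    - [25.3,19.3,0]
    - [25.3,19.3,0]
    - [25.3,19.3,0]
    - [25.3,19.3,0]
  delta_rot:
    - [0,0,0]
    - [0,0,0]
    - [0,0,0]
    - [0,0,0]
    - [0,0,0]
    - [0,0,0]
    - [0,0,0]
    - [0,0,0]
    - [0,0,0]
    - [0,0,0]
  grip: [0,0,0,0,0,0,0,0,0,0]

```text
time_s: 4.0
tcp_pos: [0.56, -0.0052, 0.2227]
ee_rot: [[0.901, -0.434, 0.0], [-0.434, -0.901, 0.0], [0.0, -0.0, -1.0]]
wrist_force: [-0.3, 0.0, -0.3]
gripper_width: 0.003
gripper_force: 0.0
```

Emit:
step_arm:
  linear:
    - [0,0,14]
    - [0,0,14]
    - [0,0,14]
    - [0,0,14]
    - [0,0,14]
    - [0,0,14]
    - [0,0,14]
    - [0,0,0]
    - [0,0,0]
  delta_rot:
    - [0,0,-0.1]
    - [0,0,-0.1]
    - [0,0,-0.1]
    - [0,0,-0.1]
    - [0,0,-0.1]
    - [0,0,-0.1]
    - [0,0,-0.11]
    - [0,0,0]
    - [0,0,0]
  grip: [0,0,0,0,0,0,0,0,0]

```text
time_s: 5.12
tcp_pos: [0.56, -0.0042, 0.1251]
ee_rot: [[0.966, 0.257, 0.001], [0.257, -0.966, -0.0], [0.001, 0.0, -1.0]]
wrist_force: [0.2, 0.3, -0.3]
gripper_width: 0.008
gripper_force: 0.0
```

Emit:
step_arm:
  linear:
    - [0,0,8]
    - [0,0,8]
    - [0,0,8]
    - [0,0,7]
    - [0,0,4]
    - [0,0,2]
    - [0,0,1]
    - [0,0,1]
    - [0,0,0]
    - [0,0,0]
  delta_rot:
    - [0,0,0]
    - [0,0,0]
    - [0,0,0]
    - [0,0,0]
    - [0,0,0]
    - [0,0,0]
    - [0,0,0]
    - [0,0,0]
    - [0,0,0]
    - [0,0,0]
  grip: [0,0,0,0,0,0,0,0,0,0]

```text
time_s: 6.38
tcp_pos: [0.5596, -0.0042, 0.0857]
ee_rot: [[0.966, 0.258, 0.0], [0.258, -0.966, 0.0], [0.0, 0.0, -1.0]]
wrist_force: [0.7, -0.6, -0.1]
gripper_width: 0.009
gripper_force: 0.0
```

```bash
python3 - <<'E'
from h import *
a=[capture(n)["img"] for n in("top","side")]
o=np.hstack([cv2.resize(i,None,fx=4,fy=4,interpolation=2) for i in(a[0][140:230,300:395],a[1][165:255,300:395])])
cv2.imwrite("pics/c1.png",o[:,:,::-1])
E
```

```text
(no output)
```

View pics/c1.png

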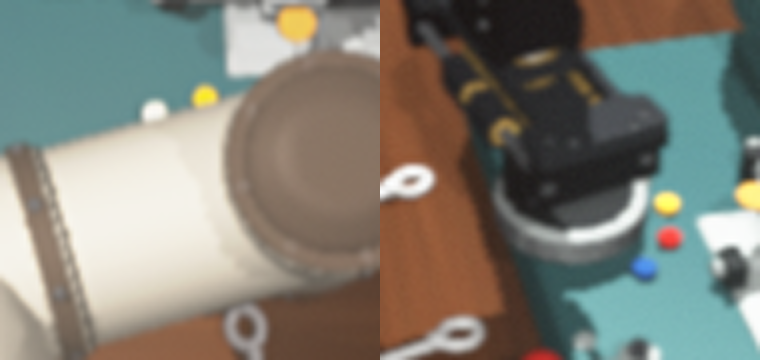

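The top view is hidden by the arm. In the side crop the fingers stand over the dial (crop about 570,190), with the dots clear at (667,203), (670,238) and (645,268). Next I lower to contact.

Emit:
step_arm:
  linear:
    - [0,0,0.5]
    - [0,0,0.5]
    - [0,0,0.5]
    - [0,0,0.3]
    - [0,0,0]
  delta_rot:
    - [0,0,0]
    - [0,0,0]
    - [0,0,0]
    - [0,0,0]
    - [0,0,0]
  grip: [0,0,0,0,0]

```text
time_s: 7.1
tcp_pos: [0.5596, -0.0043, 0.0844]
ee_rot: [[0.966, 0.258, 0.0], [0.258, -0.966, -0.0], [0.0, 0.0, -1.0]]
wrist_force: [-1.5, 0.8, 5.1]
gripper_width: 0.002
gripper_force: 2.5
```

Emit:
step_arm:
  linear:
    - [0,0,0.4]
    - [0,0,0]
  delta_rot:
    - [0,0,0]
    - [0,0,0]
  grip: [0,0]

```text
time_s: 7.35
tcp_pos: [0.5596, -0.0043, 0.0844]
ee_rot: [[0.966, 0.259, 0.0], [0.259, -0.966, -0.0], [0.0, 0.0, -1.0]]
wrist_force: [-3.4, 0.0, 6.1]
gripper_width: 0.007
gripper_force: 3.5
```

Emit:
step_arm:
  linear:
    - [0,0,0.5]
    - [0,0,0]
    - [0,-1.6,0]
    - [0,-1.6,0]
    - [0,-1.6,0]
  delta_rot:
    - [0,0,0]
    - [0,0,0]
    - [0,0,0.05]
    - [0,0,0.05]
    - [0,0,0.05]
  grip: [0,0,0,0,0]

```text
time_s: 7.98
tcp_pos: [0.5589, -0.0002, 0.0844]
ee_rot: [[0.994, 0.11, 0.001], [0.11, -0.994, -0.001], [0.001, 0.001, -1.0]]
wrist_force: [-1.7, -2.8, 8.5]
gripper_width: 0.008
gripper_force: 4.2
```

```bash
cat > look.py <<'E'
import sys
from h import *
i=capture("side")["img"]
cv2.imwrite(f"pics/{sys.argv[1]}.png",cv2.resize(i[180:250,300:400],None,fx=7,fy=7,interpolation=2)[:,:,::-1])
E
python3 look.py c2
```

```text
(no output)
```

View pics/c2.png

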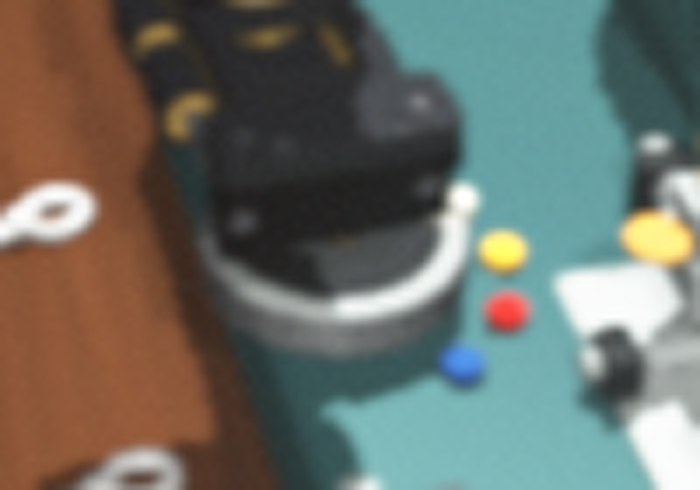

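The line is still hidden behind the gripper; the dots sit at (503,250), (507,312) and (462,365). I'll continue the arc and watch the force.

Emit:
step_arm:
  linear:
    - [0,-1.6,0]
    - [0,-1.6,0]
    - [0,0,0]
  delta_rot:
    - [0,0,0.05]
    - [0,0,0.05]
    - [0,0,0]
  grip: [0,0,0]

```text
time_s: 8.4
tcp_pos: [0.5587, 0.0032, 0.0844]
ee_rot: [[1.0, 0.011, 0.001], [0.011, -1.0, -0.001], [0.001, 0.001, -1.0]]
wrist_force: [-2.7, -0.6, 8.2]
gripper_width: 0.009
gripper_force: 4.3
```

Emit:
step_arm:
  linear:
    - [0,-1.6,0]
    - [0,-1.6,0]
    - [0,0,0]
  delta_rot:
    - [0,0,0.05]
    - [0,0,0.05]
    - [0,0,0]
  grip: [0,0,0]

```text
time_s: 8.78
tcp_pos: [0.5589, 0.0068, 0.0844]
ee_rot: [[0.996, -0.088, 0.002], [-0.088, -0.996, -0.0], [0.002, 0.0, -1.0]]
wrist_force: [-2.6, 0.5, 8.1]
gripper_width: 0.006
gripper_force: 4.2
```

```bash
python3 look.py c3
```

```text
(no output)
```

View pics/c3.png

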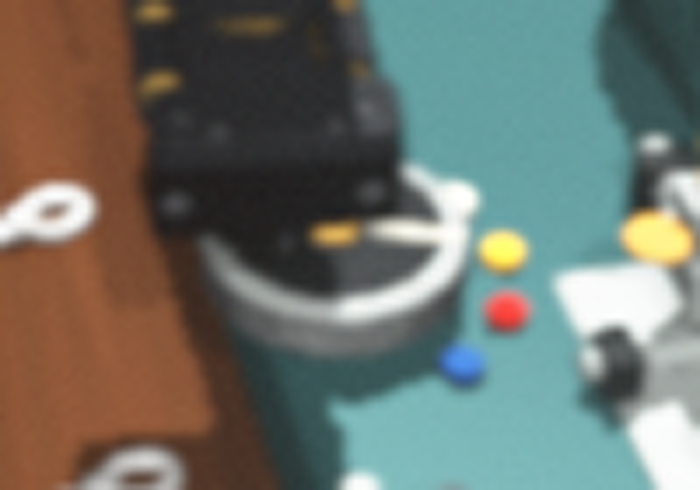

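The white line shows from (370,230) to (440,237) in the crop, i.e. near (352.9,212.9) to (362.9,213.9) in the image; I compare that with projected lines.

```bash
cat > ang.py <<'E'
from h import *
c=capture("side"); yaw=.0462; C=np.array([.590,.0035,.0845])
img=cv2.cvtColor(c["img"],cv2.COLOR_RGB2GRAY).astype(np.float32)
# brightest radial line: mean over r, corrected by neighbours
for C0 in (C,C+[.002,0,0],C-[0,.002,0]):
    A=np.arange(-.3,.95,.05); v=[]
    for a in A:
        P=np.array([px(c,C0+np.array([r*np.cos(yaw-a),r*np.sin(yaw-a),0])) for r in np.linspace(.018,.036,12)],np.float32)
        v.append(cv2.remap(img,P[:,0].copy(),P[:,1].copy(),1).mean())
    print([f"{a:.2f}:{x:.0f}" for a,x in zip(A,v)])
for a in(0,.26,.52): print(a,[np.round((px(c,C+np.array([r*np.cos(yaw-a),r*np.sin(yaw-a),0]))-[300,180])*7) for r in(0,.015,.038)])
E
python3 ang.py
```

```text
['-0.30:71', '-0.25:72', '-0.20:73', '-0.15:75', '-0.10:79', '-0.05:83', '-0.00:91', '0.05:103', '0.10:123', '0.15:145', '0.20:167', '0.25:193', '0.30:219', '0.35:229', '0.40:230', '0.45:223', '0.50:207', '0.55:186', '0.60:159', '0.65:135', '0.70:118', '0.75:106', '0.80:98', '0.85:93', '0.90:91']
['-0.30:85', '-0.25:86', '-0.20:88', '-0.15:91', '-0.10:94', '-0.05:97', '-0.00:102', '0.05:111', '0.10:128', '0.15:147', '0.20:166', '0.25:190', '0.30:215', '0.35:230', '0.40:234', '0.45:232', '0.50:220', '0.55:202', '0.60:179', '0.65:154', '0.70:134', '0.75:119', '0.80:109', '0.85:102', '0.90:98']
['-0.30:70', '-0.25:72', '-0.20:75', '-0.15:80', '-0.10:88', '-0.05:99', '-0.00:115', '0.05:136', '0.10:157', '0.15:179', '0.20:206', '0.25:227', '0.30:229', '0.35:231', '0.40:220', '0.45:202', '0.50:178', '0.55:151', '0.60:130', '0.65:114', '0.70:104', '0.75:99', '0.80:96', '0.85:94', '0.90:94']
0 [array([328., 220.]), array([371., 213.]), array([436., 204.])]
0.26 [array([328., 220.]), array([373., 221.]), array([440., 222.])]
0.52 [array([328., 220.]), array([371., 228.]), array([437., 240.])]
```

Dial is at about 0.37 rad with no slip. I'll finish the arc and lift.

Emit:
step_arm:
  linear:
    - [0,-1.6,0]
    - [0,-1.6,0]
    - [0,-1.4,0]
    - [0,0,0]
    - [0,0,-1]
    - [0,0,-2]
    - [0,0,-7]
    - [0,0,-15]
    - [0,0,-15]
    - [0,0,0]
  delta_rot:
    - [0,0,0.05]
    - [0,0,0.05]
    - [0,0,0.045]
    - [0,0,0]
    - [0,0,0]
    - [0,0,0]
    - [0,0,0]
    - [0,0,0]
    - [0,0,0]
    - [0,0,0]
  grip: [0,0,0,0,0,0,0,0,0,0]

```text
time_s: 10.12
tcp_pos: [0.5602, 0.0117, 0.125]
ee_rot: [[0.973, -0.231, 0.004], [-0.231, -0.973, 0.001], [0.004, -0.002, -1.0]]
wrist_force: [0.3, -0.2, 0.1]
gripper_width: 0.001
gripper_force: 0.0
```

```bash
python3 ang.py|head -1; python3 look.py c4
```

```text
['-0.30:92', '-0.25:92', '-0.20:91', '-0.15:90', '-0.10:91', '-0.05:91', '-0.00:92', '0.05:93', '0.10:96', '0.15:99', '0.20:111', '0.25:128', '0.30:146', '0.35:174', '0.40:201', '0.45:222', '0.50:236', '0.55:240', '0.60:232', '0.65:217', '0.70:193', '0.75:165', '0.80:141', '0.85:121', '0.90:108']
```

View pics/c4.png

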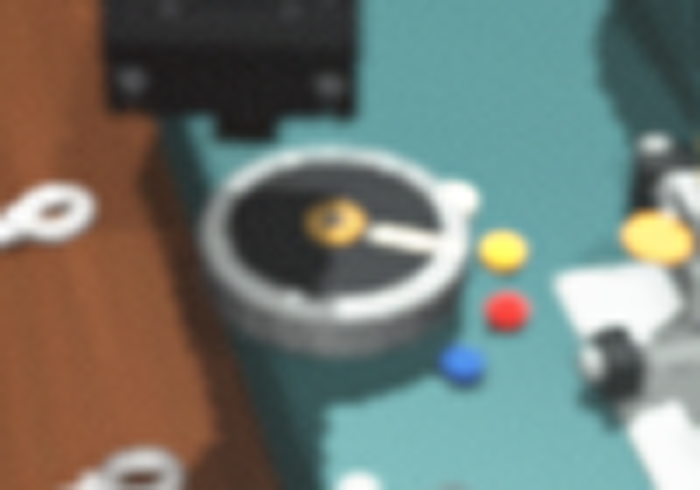

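The white line runs from (375,234) to (440,243), about 0.54 rad, so the dial is in the red click. Next, the lever.

Emit:
step_arm:
  linear:
    - [0.7,13.1,0]
    - [0.7,13.1,0]
    - [0.7,13.1,0]
    - [0.7,13.1,0]
    - [0.7,13.1,0]
    - [0.7,13.1,0]
    - [0.7,13.1,0]
    - [0.7,13.1,0]
    - [0.7,13.1,0]
    - [0.7,13.1,0]
  delta_rot:
    - [0,0,0]
    - [0,0,0]
    - [0,0,0]
    - [0,0,0]
    - [0,0,0]
    - [0,0,0]
    - [0,0,0]
    - [0,0,0]
    - [0,0,0]
    - [0,0,0]
  grip: [0,0,0,0,0,0,0,0,0,0]

```text
time_s: 11.48
tcp_pos: [0.5352, -0.1185, 0.1228]
ee_rot: [[0.973, -0.232, -0.0], [-0.232, -0.973, 0.0], [-0.0, 0.0, -1.0]]
wrist_force: [-0.3, 0.6, -0.8]
gripper_width: 0.005
gripper_force: 0.0
```

Emit:
step_arm:
  linear:
    - [0,0,0]
    - [0,0,0]
    - [0,0,0]
    - [0,0,0]
    - [0,0,0]
    - [0,0,0]
    - [0,0,0]
    - [0,0,0]
    - [0,0,0]
  delta_rot:
    - [0,0,0.142]
    - [0,0,0.142]
    - [0,0,0.142]
    - [0,0,0.142]
    - [0,0,0.142]
    - [0,0,0.142]
    - [0,0,0.142]
    - [0,0,0.14]
    - [0,0,0]
  grip: [0,0,0,0,0,0,0,0,0]

```text
time_s: 12.6
tcp_pos: [0.5353, -0.118, 0.1228]
ee_rot: [[0.203, -0.979, -0.0], [-0.979, -0.203, -0.0], [-0.0, 0.0, -1.0]]
wrist_force: [0.4, 1.1, -0.7]
gripper_width: 0.007
gripper_force: 0.0
```

```bash
python3 - <<'E'
from h import *
i=capture("side")["img"]
cv2.imwrite("pics/c5.png",cv2.resize(i[190:320,270:430],None,fx=4,fy=4,interpolation=2)[:,:,::-1])
print(sense()["tcp_pos"],sense()["joints"])
E
```

```text
[ 0.53534496 -0.11796688  0.12283662] [ 4.52229305e+00  2.00608696e+01 -1.83275583e+01  2.37199368e-03
 -5.16139977e+01  7.23936496e+00]
```

View pics/c5.png

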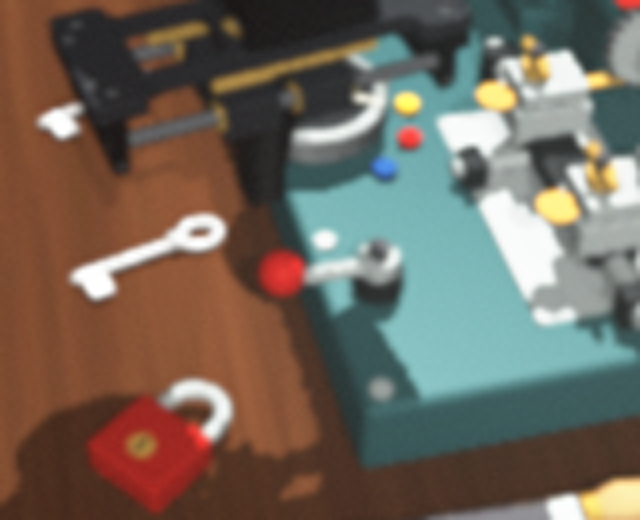

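Fingers (crop 262,190) stand left of the red ball (282,272), and the path ahead is clear. I'll lower and push.

Emit:
step_arm:
  linear:
    - [0,0,8]
    - [0,0,8]
    - [0,0,8]
    - [0,0,8]
    - [0,0,6]
    - [0,0,0]
    - [3,0,0]
    - [3,0,0]
    - [0,0,0]
  delta_rot:
    - [0,0,0]
    - [0,0,0]
    - [0,0,0]
    - [0,0,0]
    - [0,0,0]
    - [0,0,0]
    - [0,0,0]
    - [0,0,0]
    - [0,0,0]
  grip: [0,0,0,0,0,0,0,0,0]

```text
time_s: 13.78
tcp_pos: [0.5368, -0.1238, 0.0851]
ee_rot: [[0.201, -0.98, 0.001], [-0.98, -0.201, 0.0], [0.0, -0.001, -1.0]]
wrist_force: [0.3, -0.3, 0.6]
gripper_width: 0.002
gripper_force: 0.0
```

Emit:
step_arm:
  linear:
    - [3.3,1.3,0]
    - [3.3,1.3,0]
    - [3.3,1.3,0]
    - [3.3,1.3,0]
    - [3.3,1.3,0]
    - [3.3,1.3,0]
  delta_rot:
    - [0,0,-0.06]
    - [0,0,-0.06]
    - [0,0,-0.06]
    - [0,0,-0.06]
    - [0,0,-0.06]
    - [0,0,-0.06]
  grip: [0,0,0,0,0,0]

```text
time_s: 14.52
tcp_pos: [0.536, -0.1447, 0.0849]
ee_rot: [[0.535, -0.845, -0.0], [-0.845, -0.535, 0.0], [-0.0, 0.0, -1.0]]
wrist_force: [-0.8, -0.2, 0.7]
gripper_width: 0.008
gripper_force: 0.3
```

Emit:
step_arm:
  linear:
    - [3.3,1.4,0]
    - [3.3,1.4,0]
    - [3.3,1.4,0]
    - [3.3,1.4,0]
    - [3.3,1.4,0]
    - [3.3,1.4,0]
    - [3.3,1.4,0]
    - [3.3,1.4,0]
    - [3.3,1.4,0]
  delta_rot:
    - [0,0,-0.06]
    - [0,0,-0.06]
    - [0,0,-0.06]
    - [0,0,-0.06]
    - [0,0,-0.06]
    - [0,0,-0.06]
    - [0,0,-0.06]
    - [0,0,-0.06]
    - [0,0,-0.06]
  grip: [0,0,0,0,0,0,0,0,0]

```text
time_s: 15.65
tcp_pos: [0.5483, -0.174, 0.0849]
ee_rot: [[0.893, -0.449, -0.001], [-0.449, -0.893, 0.0], [-0.001, 0.0, -1.0]]
wrist_force: [-0.4, 0.8, 0.5]
gripper_width: 0.005
gripper_force: 0.3
```

Emit:
step_arm:
  linear:
    - [3.3,1.4,0]
    - [3,0,0]
    - [0,0,0]
  delta_rot:
    - [0,0,-0.06]
    - [0,0,0]
    - [0,0,0]
  grip: [0,0,0]

```text
time_s: 16.02
tcp_pos: [0.5535, -0.1782, 0.0847]
ee_rot: [[0.918, -0.398, -0.001], [-0.398, -0.918, -0.0], [-0.001, 0.0, -1.0]]
wrist_force: [-1.1, 0.2, 0.2]
gripper_width: 0.004
gripper_force: 0.4
```

```bash
python3 - <<'E'
from h import *
c=capture("side");i=c["img"]
cv2.imwrite("pics/c6.png",cv2.resize(i[190:320,270:430],None,fx=4,fy=4,interpolation=2)[:,:,::-1])
for g in(.9,1,1.1,1.2):
    a=g+.0462; print(g,np.round((px(c,[.5964-.056*np.cos(a),-.1372-.056*np.sin(a),.092])-[270,190])*4))
E
```

```text
0.9 [334. 313.]
1 [345. 317.]
1.1 [355. 319.]
1.2 [367. 321.]
```

View pics/c6.png

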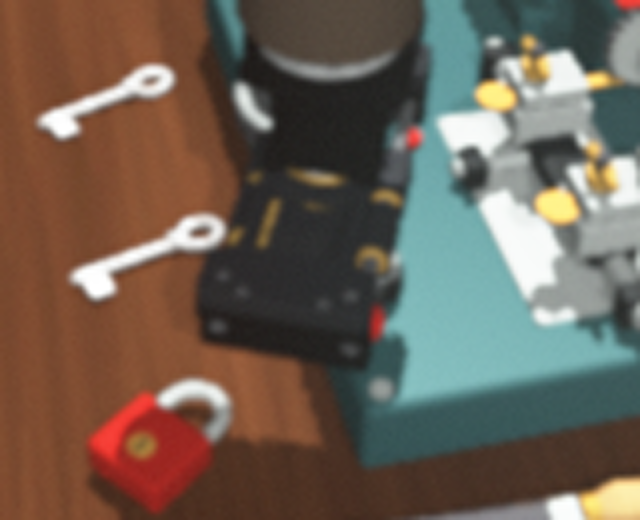

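The ball shows at (378,322) with its right edge near 385, so the lever is at about 1.1 rad. I'll push on until the stop is felt.

Emit:
step_arm:
  linear:
    - [1.5,0,0]
    - [1.5,0,0]
    - [0,0,0]
  delta_rot:
    - [0,0,0]
    - [0,0,0]
    - [0,0,0]
  grip: [0,0,0]

```text
time_s: 16.45
tcp_pos: [0.5565, -0.1792, 0.0848]
ee_rot: [[0.918, -0.397, -0.0], [-0.397, -0.918, -0.0], [-0.0, 0.0, -1.0]]
wrist_force: [-0.5, -0.9, 0.3]
gripper_width: 0.006
gripper_force: 0.6
```

Emit:
step_arm:
  linear:
    - [1,0,0]
    - [1,0,0]
    - [0,0,0]
  delta_rot:
    - [0,0,0]
    - [0,0,0]
    - [0,0,0]
  grip: [0,0,0]

```text
time_s: 16.82
tcp_pos: [0.5583, -0.1799, 0.0848]
ee_rot: [[0.918, -0.397, -0.0], [-0.397, -0.918, 0.0], [-0.0, -0.0, -1.0]]
wrist_force: [-1.7, -0.7, 0.6]
gripper_width: 0.005
gripper_force: 0.7
```

Emit:
step_arm:
  linear:
    - [1,0,0]
    - [1,0,0]
    - [0,0,0]
  delta_rot:
    - [0,0,0]
    - [0,0,0]
    - [0,0,0]
  grip: [0,0,0]

```text
time_s: 17.2
tcp_pos: [0.5586, -0.1803, 0.0846]
ee_rot: [[0.918, -0.397, -0.003], [-0.397, -0.918, 0.001], [-0.003, 0.001, -1.0]]
wrist_force: [-5.9, 1.4, 1.8]
gripper_width: 0.003
gripper_force: 2.7
```

Emit:
step_arm:
  linear:
    - [1,0,0]
    - [1,0,0]
    - [0,0,0]
  delta_rot:
    - [0,0,0]
    - [0,0,0]
    - [0,0,0]
  grip: [0,0,0]

```text
time_s: 17.58
tcp_pos: [0.5588, -0.1804, 0.0845]
ee_rot: [[0.918, -0.397, -0.007], [-0.397, -0.918, 0.002], [-0.007, 0.001, -1.0]]
wrist_force: [-7.3, 4.6, 6.4]
gripper_width: 0.004
gripper_force: 4.6
```

The stop is felt. I'll back off, rise and retreat to look.

Emit:
step_arm:
  linear:
    - [-2,0,0]
    - [-6,0,0]
    - [-12,0,0]
    - [0,0,-25]
    - [0,0,-30]
    - [0,0,-30]
    - [-40,0,-20]
    - [-40,0,0]
    - [-30,0,0]
    - [0,0,0]
  delta_rot:
    - [0,0,0]
    - [0,0,0]
    - [0,0,0]
    - [0,0,0]
    - [0,0,0]
    - [0,0,0]
    - [0,0,0]
    - [0,0,0]
    - [0,0,0]
    - [0,0,0]
  grip: [0,0,0,0,0,0,0,0,0,0]

```text
time_s: 18.82
tcp_pos: [0.4411, -0.1293, 0.1905]
ee_rot: [[0.918, -0.395, 0.002], [-0.395, -0.918, 0.0], [0.002, -0.001, -1.0]]
wrist_force: [0.6, 0.3, 0.9]
gripper_width: 0.004
gripper_force: 0.0
```

```bash
python3 ang.py|head -1; python3 - <<'E'
from h import *
c=capture("side");t=capture("top")["img"]
a=cv2.resize(c["img"][190:320,270:430],None,fx=3,fy=3,interpolation=2);b=cv2.resize(t[140:270,330:430],None,fx=3,fy=3,interpolation=2)
cv2.imwrite("pics/c7.png",np.hstack([a,b])[:,:,::-1])
for g in(1,1.1,1.2):
    q=g+.0462; print(g,np.round((px(c,[.5964-.056*np.cos(q),-.1372-.056*np.sin(q),.092])-[270,190])*3))
s=sense();print(s["time_s"],s["tcp_pos"],s["wrist_force"])
E
```

```text
['-0.30:91', '-0.25:91', '-0.20:90', '-0.15:90', '-0.10:90', '-0.05:89', '-0.00:90', '0.05:92', '0.10:94', '0.15:97', '0.20:109', '0.25:126', '0.30:144', '0.35:172', '0.40:198', '0.45:221', '0.50:235', '0.55:238', '0.60:230', '0.65:215', '0.70:191', '0.75:164', '0.80:140', '0.85:120', '0.90:107']
1 [258. 237.]
1.1 [267. 239.]
1.2 [275. 240.]
18.975 [ 0.44351912 -0.12995566  0.19026219] [ 0.07864997 -0.24422263 -0.06950435]
```

View pics/c7.png

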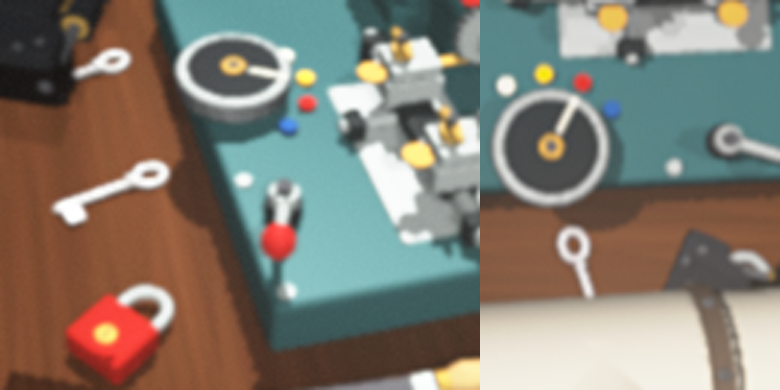

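The dial's line points at the red dot (right crop, dot at 583,82). The ball at (279,241) matches the projection for about 1.2 rad, and the loose things are undisturbed. I'm handing it in.

```bash
python3 -c "
from station import *
print(finish_job())"
```

```text
the job is handed in; nothing more can be done
None
```

The job is handed in: the dial sits in the click at the red dot (about 0.54 rad by camera), the lock lever is at its stop (about 1.2 rad), and the robot was clear of everything; no verdict was returned.

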